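# Raise the roll-front shutter and complete the preserving kit

## Robot

A 6-joint arm with a two-finger parallel gripper is mounted at the origin on the work surface. World frame = base frame: x ahead of the robot, y to its left, z up, the work surface at z = 0. Lengths are in m, angles in rad, forces in N, time in s.
With the tool pointing down it reaches from about 0.35 to 0.775 m from the base axis. Payload 5.5 kg.
Tool frame: the origin (TCP) lies between the finger pads; the fingertips stand 19 mm ahead of it and the grasp point (between the pads) is the TCP; z points along the fingers, x is the direction in which the jaws open and shut, and the axes are right-handed (so a half turn about z gives the same grasp; the last joint's range is limited). The gripper opens to 85 mm and grips with 20 to 120 N. Pads are 22 mm wide; open, the fingers measure 114 mm over their backs; the gripper's body (76 mm by 85 mm) begins 54 mm behind the grasp point. The pads swing forward as they close: fully open they stand 13 mm farther back than shut.
Start: joints at [-1.343, 0.313, 0.046, 1.304, 0, 1.431], TCP at [0.207, -0.537, 0.25] pointing down, gripper open.
Joint ranges: [-2.76, 2.76], [-0.86, 1.69], [-1.03, 1.26], [-2.2, 2.34], [-1.47, 1.5], [-3.14, 3.14]. Speed limits (rad/s): [2.57, 2.57, 3.14, 3.14, 3.14, 3.14].

## Interface

Orientations are given as a unit quaternion [w, x, y, z].
In Python, from workcell import env gives the robot as it stands. The module is installed in compiled form; this text tells all that it offers.
- The arm moves only by the tool carry_out, never from a script. Its argument "steps" is a list of rows, each a list of 7 numbers: the gripper command: -1 is shut, 1 is fully open, values between are in proportion, then the shift along the tool's x, y, z in m, then the turn, a rotation vector about the tool's x, y, z in rad. A call has 1 to 20 rows; each row shifts and turns the commanded pose from where the row before left it, along the tool's axes as they then stand; what a row does not reach is not made up. A row lasts 1/8 s, in which the tool goes at most 62.5 mm and 10.7 degrees, less where a joint would pass 70% of its speed; a pose out of reach is approached as far as the arm can. A call with a gripper value outside its range is refused whole. The fingers move at their own pace and stop on an object; "grip_force" is the grip in N (left out, the last holds). Time passes only in rows, so rows that do not move let the fingers close. It gives the time, the measured TCP pose, the force and the opening at its end, in the units of the state.
- env.get_state(): the state, without advancing time (a new reading comes with each control period).
- env.read_camera(name): name is "side" or "top"; returns a dict with "color" (384x512x3 uint8, red, green, blue), "K" (3x3 intrinsics, pixels), "dist" ([k1, k2, p1, p2, k3] as OpenCV has them; the pictures are not rectified), "R" (3x3) and "t" (3): a world point X has camera coordinates R X + t. Camera axes: x right, y down, z forward; pixel columns grow to the right and rows downward; lengths in m; the calibration is good to about 2 mm. A picture is of the moment at which its call begins. There is no depth.
- env.hand_in(): hands the job in, once; it reports no verdict.
The state is a dict: "clock": time; "joint_pos": joint angles; "qvel": joint speeds; "tau": joint torques, N m; "tcp_pos": TCP position; "orientation": TCP orientation; "wrist_force": force on the tool from outside, world axes, zero at the start; "ft_torque": the same for the moment, N m; "finger_gap": finger opening in m.
Only numpy, scipy, OpenCV 4.12 (cv2) and the standard library are available. Lean on these libraries where they do the work, as an engineer would, in place of code of your own. Each camera call takes 0.05 s, during which the arm holds its last target. There are 200 camera calls.

## Task

Raise the slatted shutter of the roll-front cabinet by its lift bar until it stays open by itself. Then complete the kit in the low pine tray, which must hold one jar, one funnel and one lid, with parts from the cabinet: set each missing part down gently, upright on the tray's floor, and leave the spare of the part that the tray already holds where it is. Do not disturb the other things on the table.

Things in the scene. Friction and masses are not known exactly. Their poses are not given: they have to be found in the camera images.
- cabinet: Pine roll-front cabinet, fixed, 350 mm deep (x), 444 wide (y), 334 high. Origin: centre of its underside; its -x is the front (robot side), z up. 12 mm cheeks, quarter-round in front (radius 175 about shutter_axis); inside y -210 to 210, floor 12 mm up, front sill 46 mm high at x -175 to -163. Its loose parts stand near x -85 at y -105, 0, 105, which at which place varies.
- shutter_axis (a point): Midpoint of the shutter's turning axis, in the cabinet's frame at (0, 0, 50 mm); axes as the cabinet's; the turning axis is its y.
- shutter (a joint): Shutter angle, rad: 0 closed (start), 1.05 fully open at its stop. 13 pine slats, 8 mm thick, at radius 165 mm about shutter_axis, run back under the top in curved tracks. About 0.9 kg, up to 6 N at the bar. Let go below about 0.7 it falls shut; beyond about 0.85 it rolls on to its stop and stays. The tracks are rigid: a hand off the circle feels it as side force.
- lift_bar (a point): Middle of the shutter's lift bar: round, 12 mm thick, 220 long, level along the cabinet's y, posts at its ends, 40 mm free between bar and slats. It runs on a circle of radius 215 mm about shutter_axis, from 10 degrees above level in front (87 mm over the table) when closed to 70 degrees (cabinet x -73, height 252 mm) when open. Its axes turn with the shutter.
- top_edge (a point): Middle of the lower front edge of the cabinet's fixed top, at cabinet (-45, 0, 320 mm); the top runs from here to the back, 14 mm thick, stock jars on it from x 85. A hand at the open bar, or reaching past it to the floor, must lean towards the robot by about 25 to 45 degrees from vertical; the way in is between sill and bar.
- jar_mid (a point): Centre (38 mm up) of the small preserve jar: red, brass lid, 50 mm diameter, 76 mm high, about 0.16 kg, standing upright in the cabinet. z up.
- funnel_mid (a point): Centre (36 mm up) of the steel jar funnel standing mouth down in the cabinet: rim 60 mm diameter at the bottom, cone up to 26 mm, then a spout 28 mm in diameter from 26 to 72 mm height, about 0.09 kg. In the tray it must stand the same way, mouth down. z up.
- lid_cabinet_mid (a point): Centre of the spare brass lid in the cabinet: disc 60 mm diameter, 14 mm high; to be left in its place.
- lid_tray_mid (a point): Centre of the like brass lid (60 mm, 14 mm high) that already lies in the tray, at some place along its length.
- tray: Low open pine tray fixed on the table, 340 mm (its x) by 124 mm (its y), 28 mm high, walls and floor 8 mm. Origin: centre of its underside, z up. No dividers.
- jar: The small preserve jar's body, origin at the centre of its underside.
- funnel: The funnel's body, origin at the centre of its underside.
- big_jar: Bystander: large red jar with a white lid, 76 mm diameter, 110 high; origin under its centre.
- honey_jar: Bystander: amber jar, 68 mm diameter, 85 high; origin under its centre.
- spoon: Bystander: wooden spoon lying on the table near the robot.
- bowl: Bystander: white bowl, 120 mm diameter, 50 high; origin under its centre.
- mug: Bystander: blue mug, 76 mm diameter, 85 high, beyond the tray; origin under its centre.
There are look-alikes about, which are no part of the job. Leave any blue look-alike of the part that bears lid_tray_mid alone.

How it is judged:
By the outcome, as a careful person would: the job done as asked, in the order asked, and still so for the second after the job is handed in, with the robot touching nothing.
It also fails if it takes over 72 s, if anything falls off the work surface, if the arm or the gripper's body presses on something with over 40 N, if the wrist force passes 120 N, or if a joint passes its speed limit or range.

## Working session

There is one attempt and no reset: what is moved stays moved. The work goes in short steps, Python scripts to look and compute and a tool call to move; the robot and the scene stay as the last step left them, time stands still between calls to the robot, and variables do not carry over. Pictures are saved under pics/ and viewed, about 8 in all and at most 12, crops included, and the job is handed in when it is done.

Besides the shell and the picture viewer there is one more tool, called after ">>>" in YAML: its name, and indented under it one key for each argument. carry_out: Moves the arm, as the interface text tells. Its arguments: {"type":"object","properties":{"steps":{"type":"array","items":{"type":"array","items":{"type":"number"}}},"grip_force":{"type":"number"}},"required":["steps"]}

```bash
mkdir -p pics
cat > h.py <<'E'
import numpy as np, cv2
from workcell import env
from scipy.spatial.transform import Rotation as Ro
def ray(c,uv):
    p=cv2.undistortPoints(np.array([[uv]],float),c['K'],np.array(c['dist'],float))[0,0]
    R=np.array(c['R']);t=np.array(c['t']); return -R.T@t, R.T@np.array([p[0],p[1],1.])
def onz(c,uv,z):
    o,d=ray(c,uv); return o+d*(z-o[2])/d[2]
def proj(c,X):
    return cv2.projectPoints(np.array(X,float).reshape(-1,1,3),cv2.Rodrigues(np.array(c['R'],float))[0],np.array(c['t'],float),c['K'],np.array(c['dist'],float))[0][:,0]
def save(c,n,crop=None,s=1):
    im=c['color'][:,:,::-1]
    if crop: a,b,d,e=crop; im=im[b:e,a:d]
    cv2.imwrite('pics/'+n,cv2.resize(im,None,fx=s,fy=s,interpolation=cv2.INTER_CUBIC))
def st():
    s=env.get_state(); return s
E
python3 - <<'E'
from h import *
for n in('top','side'):
    c=env.read_camera(n); save(c,n+'0.png',s=1.5); np.savez(n+'0.npz',**c)
    print(n,-np.array(c['R']).T@c['t'],np.array(c['R'])[2].round(2),c['K'][0][0])
print(env.get_state())
E
```

```text
top [ 0.45851221 -0.00415281  1.17700017] [ 0.08  0.02 -1.  ] 359.19464276890034
side [ 0.84748822 -0.25351712  1.48713725] [-0.25  0.2  -0.95] 381.0181454737235
{'clock': 0.1, 'joint_pos': array([-1.34261495e+00,  3.13922922e-01,  4.51102336e-02,  1.30361091e+00,
       -7.20842526e-06,  1.43120554e+00]), 'qvel': array([-7.80516028e-04, -1.15891608e-03,  3.26737144e-03, -4.80207410e-05,
       -4.99074055e-04,  1.26603918e-03]), 'tau': array([ 1.75563633e-03, -4.81727135e+01,  2.99242473e+01,  1.28088307e-02,
       -1.45565773e-04,  2.13517438e-06]), 'tcp_pos': array([ 0.20663196, -0.53613849,  0.24950659]), 'orientation': array([-5.46626756e-04,  8.24480615e-01, -5.65889612e-01, -6.02670673e-04]), 'wrist_force': array([-0.09077128, -0.54908272, -0.00065003]), 'ft_torque': array([-0.06710418, -0.00083633, -0.01631816]), 'finger_gap': 0.08553864984010313}
```

View pics/top0.png

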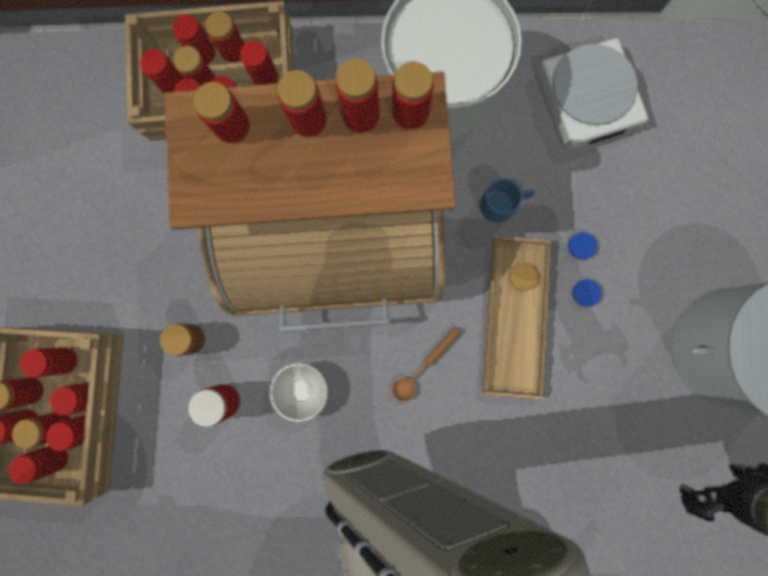

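View pics/side0.png

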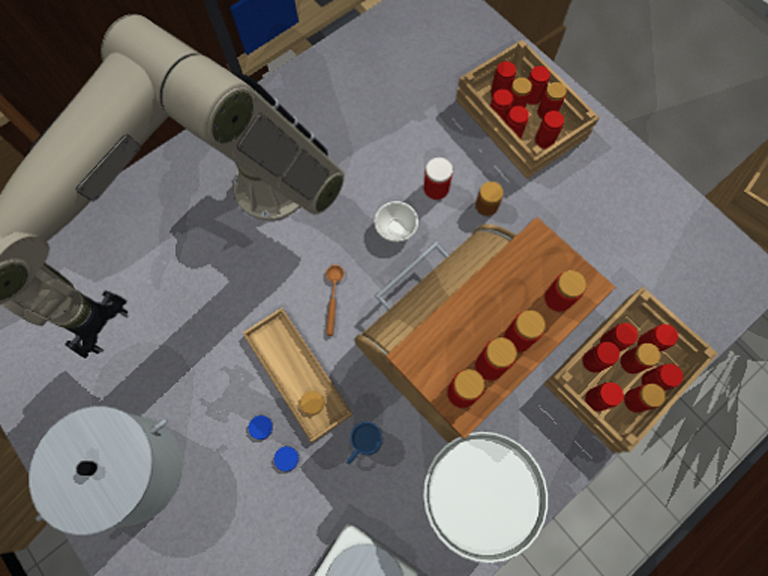

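Top view (1.5× pixels): cabinet top's front edge runs (169,226)–(453,206), the lift bar (281,327)–(389,319), tray corners (496,238), (551,240), (545,397) and (484,393). The tray's brass lid is at (524,276). The blue look-alikes at (583,245) and (587,292) are to be ignored. The red jars in the crates and on top of the cabinet, and the amber one at (180,340), are bystanders.

Run:
```python
from h import *
T=dict(np.load('top0.npz'));S=dict(np.load('side0.npz'))
def f(c,l,z): return np.array([onz(c,np.array(p)/1.5,z) for p in l])[:,:2].round(4)
a=f(T,[(169,226),(453,206)],.334);print('top edge',a.tolist(),np.linalg.norm(a[0]-a[1]))
a=f(S,[(389,355),(537,219)],.334);print('S top edge?',a.tolist(),np.linalg.norm(a[0]-a[1]))
a=f(T,[(281,327),(389,319)],.087);print('bar',a.tolist(),np.linalg.norm(a[0]-a[1]))
a=f(S,[(378,302),(438,246)],.087);print('S bar',a.tolist(),np.linalg.norm(a[0]-a[1]))
a=f(T,[(496,238),(551,240),(545,397),(484,393)],.028);print('tray',a.tolist(),a.mean(0))
a=f(S,[(245,333),(281,310),(350,411),(312,440)],.028);print('S tray',a.tolist(),a.mean(0))
print('lid',f(T,[(524,276)],.022),f(S,[(312,402)],.022))
print('bowl',f(T,[(299,392)],.05),'big',f(T,[(208,408)],.11),'honey',f(T,[(178,340)],.085),f(S,[(490,190)],.085),'mug',f(T,[(500,200)],.085),'spoon',f(T,[(404,389),(460,331)],.01))
```

```text
top edge [[0.6324, 0.3512], [0.6583, -0.1033]] 0.4552373666561215
S top edge? [[0.6611, -0.1014], [0.6358, 0.3463]] 0.44841429504421465
bar [[0.4724, 0.2204], [0.4866, 0.0012]] 0.21965946371599837
S bar [[0.4972, -0.0024], [0.479, 0.2181]] 0.22124983615813143
tray [[0.6598, -0.2303], [0.6542, -0.3481], [0.321, -0.3249], [0.3305, -0.197]] [ 0.491375 -0.275075]
S tray [[0.3245, -0.3151], [0.3344, -0.2046], [0.659, -0.2279], [0.6544, -0.3447]] [ 0.493075 -0.273075]
lid [[ 0.5777 -0.2894]] [[ 0.579  -0.2881]]
bowl [[0.3377 0.1899]] big [[0.3136 0.3601]] honey [[0.4477 0.4324]] [[0.4449 0.4382]] mug [[ 0.7287 -0.2293]] spoon [[ 0.3383 -0.0291]
 [ 0.4613 -0.1513]]
```

```bash
cat >> h.py <<'E'
YAW=.06; C=np.array([.6935,.124,0])
def cab(x,y,z): c,s=np.cos(YAW),np.sin(YAW); return C+np.array([c*x-s*y,s*x+c*y,z])
def tool(lean,yaw=YAW):
    c,s=np.cos(yaw),np.sin(yaw);a,b=np.cos(lean),np.sin(lean)
    z=np.array([c*b,s*b,-a]);x=np.array([c*a,s*a,b]); return np.stack([x,np.cross(z,x),z],1)
def cur():
    s=env.get_state(); return s['tcp_pos'],Ro.from_quat(np.roll(s['orientation'],-1)).as_matrix()
def rows(wps,p=None,R=None):
    "wps: (pos,R) per row; prints each row's shift, turn in tool axes, rounded, following the rounded pose"
    if p is None:p,R=cur()
    for q,Q in wps:
        d=(R.T@(q-p)).round(3); v=Ro.from_matrix(R.T@Q).as_rotvec().round(3)
        print([*d.tolist(),*v.tolist()],'' if np.linalg.norm(d)<.0625 and np.linalg.norm(v)<.186 else 'FAST')
        p=p+R@d;R=R@Ro.from_rotvec(v).as_matrix()
    return p,R
def lerp(q,Q,n,p=None,R=None):
    if p is None:p,R=cur()
    w=Ro.from_matrix(R.T@Q).as_rotvec()
    return [(p+(q-p)*k/n,R@Ro.from_rotvec(w*k/n).as_matrix()) for k in range(1,n+1)]
def bar(phi): return cab(-.215*np.cos(phi),0,.05+.215*np.sin(phi))
E
python3 - <<'E'
from h import *
Q=tool(.26); b=bar(np.radians(10)); print(b)
rows(lerp(b-.12*Q[:,2],Q,16))
E
```

```text
[0.48214734 0.1113036  0.08733436]
[-0.032, -0.029, 0.003, 0.01, 0.014, -0.078] 
[-0.03, -0.031, 0.003, 0.01, 0.014, -0.079] 
[-0.027, -0.033, 0.002, 0.011, 0.014, -0.078] 
[-0.025, -0.036, 0.003, 0.01, 0.014, -0.079] 
[-0.022, -0.037, 0.003, 0.01, 0.014, -0.078] 
[-0.019, -0.039, 0.003, 0.01, 0.015, -0.079] 
[-0.016, -0.04, 0.003, 0.01, 0.014, -0.078] 
[-0.012, -0.041, 0.003, 0.01, 0.014, -0.079] 
[-0.01, -0.042, 0.004, 0.011, 0.014, -0.078] 
[-0.006, -0.043, 0.003, 0.01, 0.014, -0.079] 
[-0.003, -0.043, 0.005, 0.01, 0.014, -0.078] 
[0.0, -0.043, 0.004, 0.01, 0.014, -0.079] 
[0.004, -0.042, 0.005, 0.01, 0.014, -0.078] 
[0.007, -0.043, 0.006, 0.011, 0.014, -0.079] 
[0.01, -0.041, 0.006, 0.01, 0.015, -0.078] 
[0.013, -0.041, 0.007, 0.01, 0.014, -0.079]
```

>>> carry_out:
  steps:
    - [-0.15,-0.032,-0.029,0.003,0.01,0.014,-0.078]
    - [-0.15,-0.03,-0.031,0.003,0.01,0.014,-0.079]
    - [-0.15,-0.027,-0.033,0.002,0.011,0.014,-0.078]
    - [-0.15,-0.025,-0.036,0.003,0.01,0.014,-0.079]
    - [-0.15,-0.022,-0.037,0.003,0.01,0.014,-0.078]
    - [-0.15,-0.019,-0.039,0.003,0.01,0.015,-0.079]
    - [-0.15,-0.016,-0.04,0.003,0.01,0.014,-0.078]
    - [-0.15,-0.012,-0.041,0.003,0.01,0.014,-0.079]
    - [-0.15,-0.01,-0.042,0.004,0.011,0.014,-0.078]
    - [-0.15,-0.006,-0.043,0.003,0.01,0.014,-0.079]
    - [-0.15,-0.003,-0.043,0.005,0.01,0.014,-0.078]
    - [-0.15,0,-0.043,0.004,0.01,0.014,-0.079]
    - [-0.15,0.004,-0.042,0.005,0.01,0.014,-0.078]
    - [-0.15,0.007,-0.043,0.006,0.011,0.014,-0.079]
    - [-0.15,0.01,-0.041,0.006,0.01,0.015,-0.078]
    - [-0.15,0.013,-0.041,0.007,0.01,0.014,-0.079]
    - [-0.15,0,0,0,0,0,0]
  grip_force: 40

```text
clock: 2.22
tcp_pos: [0.4509, 0.1112, 0.2022]
orientation: [-0.003, 0.991, 0.032, 0.129]
wrist_force: [-0.1, 0.3, -1.2]
finger_gap: 0.036
```

Run:
```python
from h import *
Q=tool(.26); b=bar(np.radians(10)); p,R=cur(); print(p,b-.12*Q[:,2],Ro.from_matrix(R.T@Q).magnitude(),R.T@(b-p))
c=env.read_camera('top'); s=env.read_camera('side')
save(c,'t1.png',(150,160,310,280),3);save(s,'s1.png',(200,100,360,240),4)
print(env.get_state()['joint_pos'],env.get_state()['finger_gap'], proj(s,[b,p,p+.019*R[:,2]]))
```

```text
[0.45087582 0.11115016 0.20218262] [0.45135319 0.10945373 0.20330116] 0.005214201639862169 [0.00066896 0.00170978 0.11901548]
[ 0.06631058 -0.07747713 -0.55864523  0.83063461 -0.00326091  1.57535027] 0.03610996523810697 [[272.01595283 180.70173309]
 [267.36517043 163.67324081]
 [268.18635507 166.49260085]]
```

View pics/s1.png

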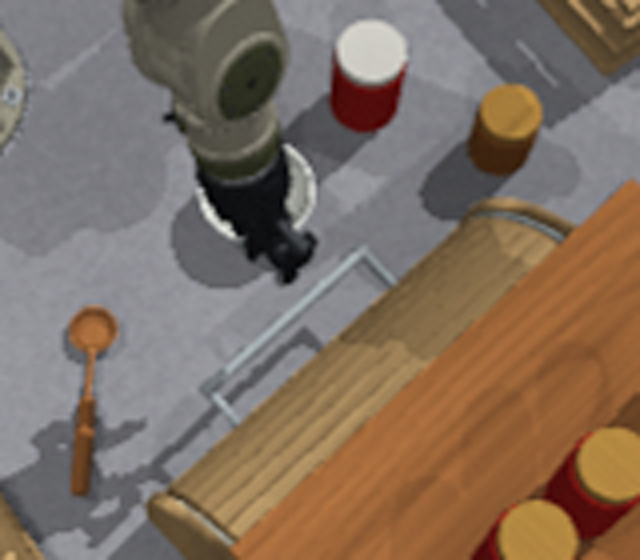

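Side crop: the shutter's bar runs (208,390)–(360,252) and the hand is in front of and above it. My bar estimate agrees to about 1 px. Now descending onto it.

>>> carry_out:
  steps:
    - [-0.15,0,0,0.03,0,0,0]
    - [-0.15,0,0,0.03,0,0,0]
    - [-0.15,0,0,0.03,0,0,0]
    - [-0.15,0,0,0.029,0,0,0]
    - [-0.15,0,0,0,0,0,0]

```text
clock: 2.95
tcp_pos: [0.4798, 0.1092, 0.0858]
orientation: [-0.003, 0.991, 0.029, 0.127]
wrist_force: [-0.2, -0.3, -0.3]
finger_gap: 0.0365
```

Run:
```python
from h import *
s=env.read_camera('side');save(s,'s2.png',(240,130,310,220),7)
b=bar(np.radians(10)); p,R=cur(); print(p,b,env.get_state()['wrist_force'])
```

```text
[0.48067194 0.10945004 0.08723201] [0.48214734 0.1113036  0.08733436] [-0.0663937   0.00173179  0.9971145 ]
```

View pics/s2.png

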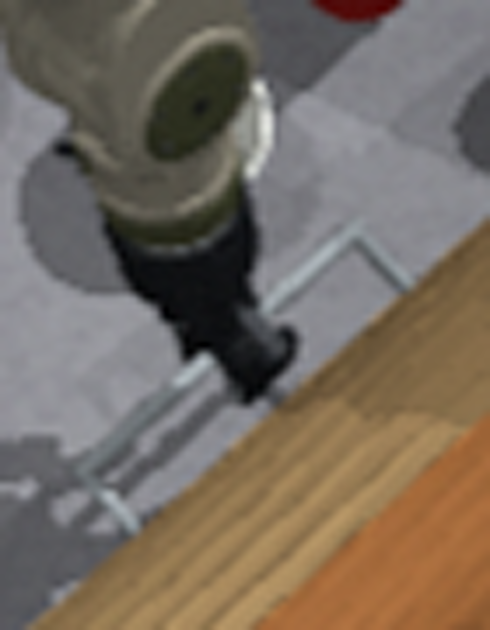

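The bar runs between the fingers (crossing near (240,345)). Closing on it.

>>> carry_out:
  steps:
    - [-1,0,0,0,0,0,0]
    - [-1,0,0,0,0,0,0]
    - [-1,0,0,0,0,0,0]
    - [-1,0,0,0,0,0,0]
  grip_force: 40

```text
clock: 3.5
tcp_pos: [0.4769, 0.1098, 0.087]
orientation: [-0.002, 0.992, 0.03, 0.126]
wrist_force: [-13.1, -2.9, 5.3]
finger_gap: 0.0108
```

Run:
```python
from h import *
p,R=cur(); s=env.get_state(); print(p,s['wrist_force'],s['finger_gap'],s['ft_torque'])
n=12; f0=np.radians(10)
w=[]
off=p-bar(f0); print('off',off)
for k in range(1,n+1):
    ph=f0+1.0*k/n; ln=.26+.35*min(1,k/9)
    w.append((bar(ph)+off,tool(ln)))
rows(w)
```

```text
[0.47690607 0.10984726 0.08701363] [-13.06103433  -2.88341227   5.25039861] 0.010772554525260469 [-0.5560847   2.36798788 -0.13165331]
off [-0.00524127 -0.00145634 -0.00032073]
[0.008, 0.0, -0.016, 0.003, 0.046, 0.001] 
[0.01, 0.0, -0.015, -0.0, 0.039, -0.0] 
[0.012, 0.0, -0.013, -0.0, 0.039, -0.0] 
[0.013, 0.0, -0.012, -0.0, 0.039, -0.0] 
[0.015, 0.0, -0.01, -0.0, 0.039, -0.0] 
[0.016, 0.0, -0.009, -0.0, 0.038, -0.0] 
[0.017, 0.0, -0.006, -0.0, 0.039, -0.0] 
[0.017, 0.0, -0.004, -0.0, 0.039, -0.0] 
[0.018, 0.0, -0.002, -0.0, 0.039, -0.0] 
[0.018, -0.0, -0.0, -0.0, 0.0, -0.0] 
[0.018, -0.0, 0.001, -0.0, 0.0, -0.0] 
[0.017, -0.0, 0.003, -0.0, 0.0, -0.0]
```

>>> carry_out:
  steps:
    - [-1,-0.004,0,0,0,0,0]
    - [-1,0.008,0,-0.016,0,0.04,0]
    - [-1,0.01,0,-0.015,0,0.039,0]
    - [-1,0.012,0,-0.013,0,0.039,0]
    - [-1,0,0,0,0,0,0]

```text
clock: 4.12
tcp_pos: [0.4912, 0.1107, 0.1384]
orientation: [-0.004, 0.982, 0.03, 0.187]
wrist_force: [-9.2, -4.6, 0.3]
finger_gap: 0.0109
```

```bash
sed -i 's/C=np.array(\[.6935/C=np.array([.6888/' h.py
python3 - <<'E'
from h import *
p,R=cur(); s=env.get_state(); print(p,s['wrist_force'],s['finger_gap'],s['ft_torque'])
d=p-C; d=Ro.from_euler('z',-YAW).apply(d); print(d, np.hypot(d[0],d[2]-.05), np.degrees(np.arctan2(d[2]-.05,-d[0])),np.arcsin(R[0,2]))
E
```

```text
[0.49117108 0.11073436 0.13835232] [-9.23293845 -4.57127835  0.25840542] 0.010892687915399987 [-0.80899297  2.15058569 -0.2638122 ]
[-0.19806875 -0.00139115  0.13835232] 0.2168809906552351 24.04016743231509 0.37628157403447066
```

Run:
```python
from h import *
p,R=cur(); f0=np.radians(24.0);off=p-bar(f0); a=.376
w=[(bar(f0+.86*k/10)+off-np.array([.002,-.001,0]),tool(a+.26*min(1,k/9))) for k in range(1,11)]
rows(w)
```

```text
[0.012, -0.001, -0.013, 0.003, 0.028, 0.001] 
[0.015, -0.0, -0.011, 0.0, 0.029, -0.0] 
[0.016, -0.0, -0.009, 0.0, 0.029, -0.0] 
[0.017, -0.0, -0.007, 0.0, 0.029, -0.0] 
[0.018, -0.0, -0.005, 0.0, 0.029, -0.0] 
[0.018, -0.0, -0.003, 0.0, 0.029, -0.0] 
[0.019, -0.0, -0.0, 0.0, 0.028, -0.0] 
[0.018, -0.0, 0.001, 0.0, 0.029, -0.0] 
[0.018, -0.0, 0.003, 0.0, 0.029, -0.0] 
[0.018, -0.0, 0.006, 0.0, 0.0, -0.0]
```

>>> carry_out:
  steps:
    - [-1,0.012,-0.001,-0.013,0,0.028,0]
    - [-1,0.015,0,-0.011,0,0.029,0]
    - [-1,0.016,0,-0.009,0,0.029,0]
    - [-1,0.017,0,-0.007,0,0.029,0]
    - [-1,0.018,0,-0.005,0,0.029,0]
    - [-1,0,0,0,0,0,0]

```text
clock: 4.88
tcp_pos: [0.5477, 0.1144, 0.2159]
orientation: [-0.006, 0.965, 0.028, 0.262]
wrist_force: [-2.1, -6.5, 1.6]
finger_gap: 0.0102
```

Run:
```python
from h import *
p,R=cur(); s=env.get_state(); print(p,s['wrist_force'],s['finger_gap'],s['ft_torque'])
d=p-C; d=Ro.from_euler('z',-YAW).apply(d); print(d, np.hypot(d[0],d[2]-.05), np.degrees(np.arctan2(d[2]-.05,-d[0])),np.arcsin(R[0,2]))
```

```text
[0.54772503 0.1143808  0.21590217] [-2.05492132 -6.5342225   1.55811939] 0.010172078537486902 [-1.09348473  0.83352745 -0.56565802]
[-0.14139792 -0.00114247  0.21590217] 0.21798371943475914 49.55914437783664 0.5291894108746305
```

>>> carry_out:
  steps:
    - [-1,0.018,0.001,-0.003,0,0.029,0]
    - [-1,0.019,0.001,0,0,0.028,0]
    - [-1,0.018,0,0.001,0,0.029,0]
    - [-1,0.016,0,0.003,0,0.029,0]
    - [-1,0,0,0,0,0,0]
    - [-1,0,0,0,0,0,0]

```text
clock: 5.62
tcp_pos: [0.6074, 0.1179, 0.2513]
orientation: [-0.009, 0.949, 0.029, 0.315]
wrist_force: [-0.2, 2.4, 4.9]
finger_gap: 0.0103
```

Run:
```python
from h import *
p,R=cur(); s=env.get_state(); print(p,s['wrist_force'],s['finger_gap'],s['ft_torque'],s['joint_pos'])
d=p-C; d=Ro.from_euler('z',-YAW).apply(d); print(d, np.hypot(d[0],d[2]-.05), np.degrees(np.arctan2(d[2]-.05,-d[0])),np.arcsin(R[0,2]))
```

```text
[0.60741407 0.11792881 0.25132258] [-0.20755549  2.44691581  4.87499653] 0.010336850315513565 [0.44664029 0.13723963 0.29498319] [ 0.06308263 -0.03617197 -0.57431325  0.39119231 -0.00212526  1.57171435]
[-0.08160353 -0.00118004  0.25132258] 0.217232406979974 67.93545666385455 0.6401434559249903
```

>>> carry_out:
  steps:
    - [-0.15,0,0,0,0,0,0]
    - [-0.15,0,0,0,0,0,0]
    - [-0.15,0,0,0,0,0,0]
    - [-0.15,0,0,-0.03,0,0,0]
    - [-0.15,0,0,-0.04,0,0,0]
    - [-0.15,0,0,-0.05,0,0,0]
    - [-0.15,0,0,-0.05,0,0,0]
    - [-0.15,0,0,-0.05,0,0,0]
    - [-0.15,0,0,-0.03,0,0,0]
    - [-0.15,0,0,0,0,0,0]

```text
clock: 6.88
tcp_pos: [0.4574, 0.1088, 0.4532]
orientation: [-0.009, 0.948, 0.029, 0.316]
wrist_force: [0.6, -0.3, -0.0]
finger_gap: 0.0361
```

Run:
```python
from h import *
c=env.read_camera('top'); s=env.read_camera('side')
a=cv2.resize(c['color'][120:270,120:320],None,fx=2.9,fy=2.9);b=cv2.resize(s['color'][100:260,215:365],None,fx=2.9,fy=2.9)
# one sheet: top view crop over side crop
h=max(a.shape[0],b.shape[0]); 
o=np.zeros((a.shape[0],800,3),np.uint8)
A=cv2.resize(c['color'][110:270,125:305],(400,356));B=cv2.resize(s['color'][100:260,215:365],(400,427))
o=np.zeros((427,800,3),np.uint8);o[:356,:400]=A;o[:,400:]=B
cv2.imwrite('pics/open.png',o[:,:,::-1]);np.savez('t2.npz',**c);np.savez('s2.npz',**s)
p,R=cur();print(p,env.get_state()['wrist_force'])
```

```text
[0.45756112 0.10866746 0.44926962] [ 0.07546949  0.09823095 -0.34492005]
```

View pics/open.png

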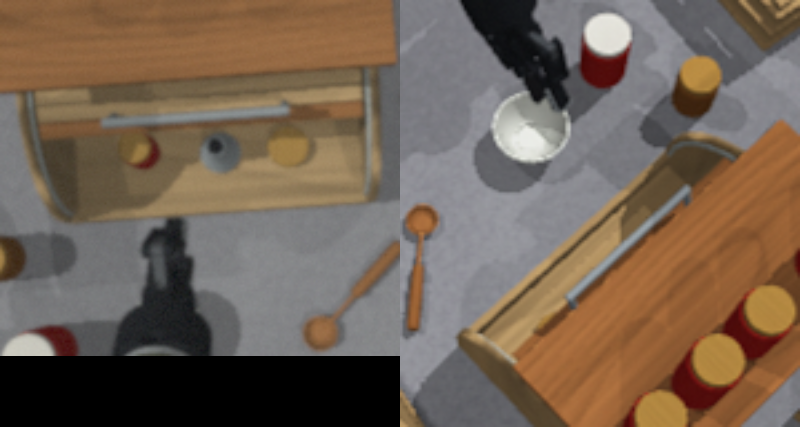

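The shutter stays open. Top crop (2.22×): jar with its brass lid at (138,147), funnel spout hole at (216,147), spare lid at (290,147). Not to be taken: the red jars on top and in the crates, and the amber jar at (5,258).

Run:
```python
from h import *
T=dict(np.load('t2.npz'));im=T['color']
k=400/180
def f(u,v,z): 
    X=onz(T,(u/k+125,v/k+110),z); d=Ro.from_euler('z',-YAW).apply(X-C); print(X.round(4),d.round(4))
hsv=cv2.cvtColor(im,cv2.COLOR_RGB2HSV)
red=((hsv[:,:,0]<5)|(hsv[:,:,0]>172))&(hsv[:,:,1]>150); red[:140]=0;red[200:]=0;red[:,:150]=0;red[:,230:]=0
n,l,st_,ce=cv2.connectedComponentsWithStats(red.astype(np.uint8)); print(st_[1:],ce[1:])
print('jar');f(138,147,.088);print('funnel spout');f(217,147,.084);print('funnel rim');f(220,153,.014);print('lid');f(290,147,.026)
print('bar ends');f(104,121,.252);f(289,107,.252)
save(T,'crop.png',(160,150,270,210),7)
```

```text
[[188 175   8  10  28]] [[192.67857143 180.57142857]]
jar
[0.6005 0.2216 0.088 ] [-0.0823  0.1027  0.088 ]
funnel spout
[0.5997 0.1127 0.084 ] [-0.0896 -0.006   0.084 ]
funnel rim
[0.5999 0.1157 0.014 ] [-0.0893 -0.0029  0.014 ]
lid
[0.606  0.0126 0.026 ] [-0.0893 -0.1062  0.026 ]
bar ends
[0.6104 0.228  0.252 ] [-0.072   0.1085  0.252 ]
[0.6243 0.0101 0.252 ] [-0.0713 -0.1098  0.252 ]
```

View pics/crop.png

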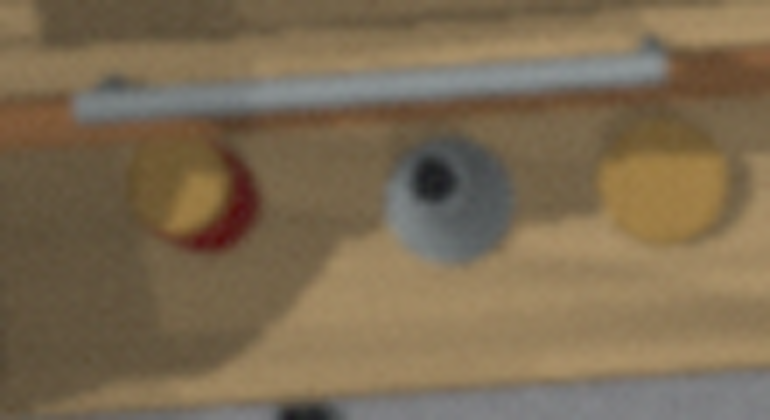

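Run:
```python
from h import *
T=dict(np.load('t2.npz'))
def f(n,u,v,z): 
    X=onz(T,(u/7+160-.4,v/7+150-.4),z); d=Ro.from_euler('z',-YAW).apply(X-C); print(n,X.round(4),d.round(4))
f('jar top',179,186,.088);f('jar base',206,196,.014);f('spout',436,180,.084);f('rim',450,200,.013);f('lid',664,182,.026)
```

```text
jar top [0.6005 0.2275 0.088 ] [-0.0819  0.1086  0.088 ]
jar base [0.6053 0.2305 0.014 ] [-0.077   0.1113  0.014 ]
spout [0.6024 0.115  0.084 ] [-0.0868 -0.0038  0.084 ]
rim [0.6022 0.1162 0.013 ] [-0.0869 -0.0026  0.013 ]
lid [0.6078 0.016  0.026 ] [-0.0873 -0.103   0.026 ]
```

```bash
cat >> h.py <<'E'
def tooly(lean,yaw=YAW): return tool(lean,yaw)@Ro.from_euler('z',-np.pi/2).as_matrix()
JAR=np.array([.602,.229,.062]); FUN=np.array([.6023,.1155,.064])
E
python3 - <<'E'
from h import *
Q=tooly(.61); rows(lerp(JAR-.2*Q[:,2],Q,12))
E
```

```text
[-0.009, -0.009, 0.017, 0.002, -0.002, -0.131] 
[-0.007, -0.011, 0.017, 0.002, -0.001, -0.131] 
[-0.006, -0.011, 0.016, 0.002, -0.002, -0.13] 
[-0.004, -0.011, 0.017, 0.001, -0.002, -0.131] 
[-0.003, -0.013, 0.017, 0.002, -0.001, -0.131] 
[-0.001, -0.012, 0.017, 0.002, -0.002, -0.131] 
[0.001, -0.013, 0.017, 0.002, -0.002, -0.131] 
[0.002, -0.012, 0.017, 0.002, -0.001, -0.13] 
[0.004, -0.012, 0.017, 0.002, -0.002, -0.131] 
[0.005, -0.011, 0.017, 0.002, -0.002, -0.131] 
[0.007, -0.01, 0.017, 0.001, -0.001, -0.131] 
[0.008, -0.009, 0.017, 0.002, -0.002, -0.131]
```

>>> carry_out:
  steps:
    - [0.69,-0.009,-0.009,0.017,0.002,-0.002,-0.131]
    - [0.69,-0.007,-0.011,0.017,0.002,-0.001,-0.131]
    - [0.69,-0.006,-0.011,0.016,0.002,-0.002,-0.13]
    - [0.69,-0.004,-0.011,0.017,0.001,-0.002,-0.131]
    - [0.69,-0.003,-0.013,0.017,0.002,-0.001,-0.131]
    - [0.69,-0.001,-0.012,0.017,0.002,-0.002,-0.131]
    - [0.69,0.001,-0.013,0.017,0.002,-0.002,-0.131]
    - [0.69,0.002,-0.012,0.017,0.002,-0.001,-0.13]
    - [0.69,0.004,-0.012,0.017,0.002,-0.002,-0.131]
    - [0.69,0.005,-0.011,0.017,0.002,-0.002,-0.131]
    - [0.69,0.007,-0.01,0.017,0.001,-0.001,-0.131]
    - [0.69,0.008,-0.009,0.017,0.002,-0.002,-0.131]
    - [0.69,0,0,0,0,0,0]

```text
clock: 8.6
tcp_pos: [0.4861, 0.2218, 0.2226]
orientation: [0.204, 0.654, 0.695, 0.216]
wrist_force: [-1.1, -1.1, 0.2]
finger_gap: 0.0723
```

Run:
```python
from h import *
Q=tooly(.61); p,R=cur(); s=env.get_state(); print(p,R.T@(JAR-p),Ro.from_matrix(R.T@Q).as_rotvec(),s['finger_gap'],s['joint_pos'],s['clock'])
```

```text
[0.4861178  0.22183133 0.22259526] [0.00045485 0.00440599 0.19811939] [-0.00626545  0.00127211  0.00111101] 0.07226985186177527 [ 0.37019349 -0.13478432 -0.70815383  0.41667165 -0.17540555  0.25694556] 8.6
```

>>> carry_out:
  steps:
    - [0.69,0,0.004,0.03,0,0,0]
    - [0.69,0,0,0.035,0,0,0]
    - [0.69,0,0,0.035,0,0,0]
    - [0.69,0,0,0.035,0,0,0]
    - [0.69,0,0,0.03,0,0,0]
    - [0.69,0,0,0.02,0,0,0]
    - [0.69,0,0,0.013,0,0,0]
    - [0.69,0,0,0,0,0,0]

```text
clock: 9.6
tcp_pos: [0.6046, 0.2289, 0.0664]
orientation: [0.206, 0.654, 0.694, 0.218]
wrist_force: [-0.1, 0.8, 0.2]
finger_gap: 0.0722
```

Run:
```python
from h import *
p,R=cur(); s=env.get_state(); print(p,R.T@(JAR-p),s['wrist_force'])
c=env.read_camera('top');save(c,'tj.png',(160,150,270,230),6)
print(proj(c,[JAR*[1,1,0]+[0,0,.088]]))
```

```text
[0.60455602 0.22887797 0.0663644 ] [ 0.0002729  -0.00458449  0.00212227] [-0.10459787  0.76853519  0.1839055 ]
[[184.69174228 175.69880037]]
```

View pics/tj.png

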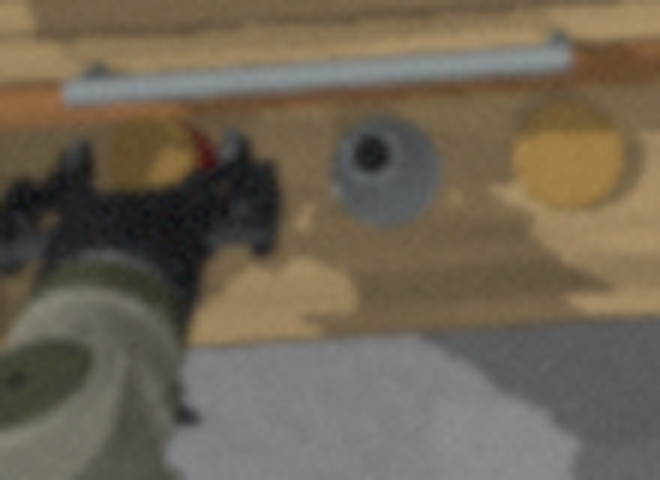

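The jar's lid (about (152,155)) is centred between the fingertips at (78,160) and (230,150), with no contact force. Gripping and lifting slightly.

>>> carry_out:
  steps:
    - [-1,0,0,0,0,0,0]
    - [-1,0,0,0,0,0,0]
    - [-1,0,0,0,0,0,0]
    - [-1,0,0,0,0,0,0]
    - [-1,0,-0.003,-0.004,0,0,0]
    - [-1,0,-0.006,-0.008,0,0,0]
    - [-1,0,0,0,0,0,0]
  grip_force: 35

```text
clock: 10.52
tcp_pos: [0.5888, 0.2283, 0.0713]
orientation: [0.206, 0.654, 0.695, 0.218]
wrist_force: [-0.5, 0.2, -1.3]
finger_gap: 0.0484
```

Run:
```python
from h import *
p,R=cur(); s=env.get_state(); print(p,s['wrist_force'],s['finger_gap'],s['ft_torque'], R)
```

```text
[0.58879476 0.22831665 0.07128808] [-0.54681687  0.22925039 -1.34962788] 0.04843112352467075 [-0.04722651  0.67776873 -0.02378289] [[-6.10908237e-02  8.18664073e-01  5.71014051e-01]
 [ 9.98132094e-01  5.03837787e-02  3.45513780e-02]
 [-4.83873799e-04  5.72058223e-01 -8.20212872e-01]]
```

Run:
```python
from h import *
p,R=cur(); p1=p-.25*R[:,2]; print(p1)
Q=tooly(.61,-.4); rows(lerp(np.array([.472,-.272,.19]),Q,13,p1,R),p1,R)
```

```text
[0.44604125 0.2196788  0.27634129]
[-0.038, -0.004, 0.005, -0.0, -0.02, 0.029] 
[-0.038, -0.003, 0.006, -0.0, -0.021, 0.029] 
[-0.038, -0.002, 0.007, -0.0, -0.02, 0.029] 
[-0.037, -0.001, 0.008, -0.0, -0.02, 0.029] 
[-0.038, 0.001, 0.008, -0.0, -0.02, 0.03] 
[-0.037, 0.001, 0.009, -0.0, -0.021, 0.029] 
[-0.037, 0.003, 0.01, -0.0, -0.02, 0.029] 
[-0.037, 0.003, 0.011, -0.001, -0.02, 0.029] 
[-0.036, 0.005, 0.011, 0.0, -0.02, 0.029] 
[-0.036, 0.005, 0.012, 0.0, -0.021, 0.029] 
[-0.036, 0.007, 0.013, 0.0, -0.02, 0.029] 
[-0.035, 0.008, 0.013, 0.0, -0.02, 0.029] 
[-0.035, 0.009, 0.015, 0.0, -0.021, 0.029]
```

>>> carry_out:
  steps:
    - [-1,0,0,-0.03,0,0,0]
    - [-1,0,0,-0.04,0,0,0]
    - [-1,0,0,-0.045,0,0,0]
    - [-1,0,0,-0.045,0,0,0]
    - [-1,0,0,-0.05,0,0,0]
    - [-1,0,0,-0.04,0,0,0]
    - [-1,-0.038,-0.004,0.005,0,-0.02,0.029]
    - [-1,-0.038,-0.003,0.006,0,-0.021,0.029]
    - [-1,-0.038,-0.002,0.007,0,-0.02,0.029]
    - [-1,-0.037,-0.001,0.008,0,-0.02,0.029]
    - [-1,-0.038,0.001,0.008,0,-0.02,0.03]
    - [-1,-0.037,0.001,0.009,0,-0.021,0.029]
    - [-1,-0.037,0.003,0.01,0,-0.02,0.029]
    - [-1,-0.037,0.003,0.011,0,-0.02,0.029]
    - [-1,-0.036,0.005,0.011,0,-0.02,0.029]
    - [-1,-0.036,0.005,0.012,0,-0.021,0.029]
    - [-1,-0.036,0.007,0.013,0,-0.02,0.029]
    - [-1,-0.035,0.008,0.013,0,-0.02,0.029]
    - [-1,-0.035,0.009,0.015,0,-0.021,0.029]
    - [-1,0,0,0,0,0,0]

```text
clock: 13.02
tcp_pos: [0.4734, -0.2743, 0.1896]
orientation: [0.251, 0.796, 0.526, 0.166]
wrist_force: [-0.2, 0.4, -1.1]
finger_gap: 0.0481
```

Run:
```python
from h import *
p,R=cur(); s=env.get_state(); print(p,s['wrist_force'],s['finger_gap'],R.T@(np.array([.472,-.272,.066])-p), Ro.from_matrix(R.T@tooly(.61,-.4)).as_rotvec())
c=env.read_camera('side');save(c,'sj.png',(150,190,260,300),5); print(proj(c,[p]))
```

```text
[ 0.47335191 -0.27429856  0.1895837 ] [-0.24852528  0.4068243  -1.099469  ] 0.04812156143400661 [ 0.00154867 -0.07259656  0.10003691] [ 0.00040316  0.00182544 -0.00309506]
[[186.43128265 235.54118697]]
```

View pics/sj.png

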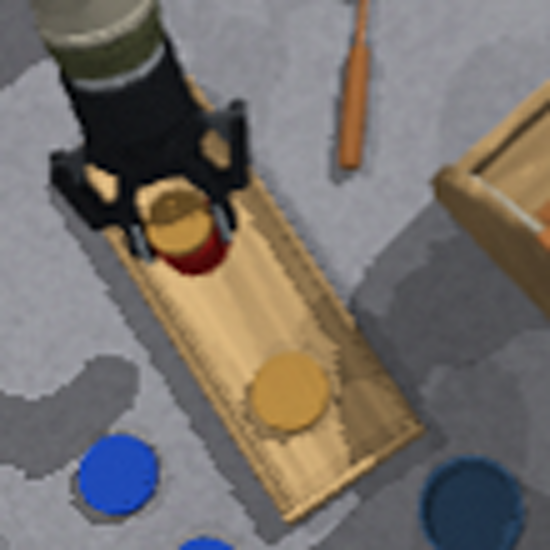

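The jar is held upright over the tray, with its lid at (180,222). The tray's lid is at (290,390), well clear. Lowering.

>>> carry_out:
  steps:
    - [-1,0,-0.018,0.025,0,0,0]
    - [-1,0.001,-0.018,0.025,0,0,0]
    - [-1,0,-0.015,0.021,0,0,0]
    - [-1,0,-0.012,0.016,0,0,0]
    - [-1,0,-0.007,0.01,0,0,0]
    - [-1,0,0,0,0,0,0]
    - [-1,0,0,0,0,0,0]

```text
clock: 13.95
tcp_pos: [0.4727, -0.2702, 0.0712]
orientation: [0.251, 0.795, 0.527, 0.167]
wrist_force: [-0.2, 0.5, -2.0]
finger_gap: 0.0482
```

Run:
```python
from h import *
p,R=cur(); s=env.get_state(); print(p,s['wrist_force'],s['finger_gap'],s['ft_torque'])
```

```text
[ 0.47273972 -0.27016316  0.07116069] [-0.18902192  0.50149541 -2.04606151] 0.04817973465837879 [ 2.72240207e-01  5.74112002e-01 -3.46547161e-04]
```

>>> carry_out:
  steps:
    - [-1,0,-0.002,0.003,0,0,0]
    - [-1,0,-0.001,0.002,0,0,0]
    - [-1,0,-0.0006,0.0008,0,0,0]
    - [-1,0,-0.0006,0.0008,0,0,0]
    - [-1,0,0,0,0,0,0]

```text
clock: 14.58
tcp_pos: [0.4743, -0.2714, 0.0651]
orientation: [0.253, 0.794, 0.527, 0.168]
wrist_force: [-7.2, 5.5, 16.5]
finger_gap: 0.0484
```

>>> carry_out:
  steps:
    - [-1,0,-0.0006,0.0008,0,0,0]
    - [-1,0,0,0,0,0,0]

```text
clock: 14.82
tcp_pos: [0.4751, -0.2718, 0.0653]
orientation: [0.254, 0.794, 0.527, 0.168]
wrist_force: [-10.2, 6.9, 23.7]
finger_gap: 0.0484
```

>>> carry_out:
  steps:
    - [-1,0,0.0008,-0.0012,0,0,0]
    - [-1,0,0.0006,-0.0008,0,0,0]
    - [-1,0,0,0,0,0,0]

```text
clock: 15.2
tcp_pos: [0.4732, -0.271, 0.0647]
orientation: [0.251, 0.795, 0.527, 0.167]
wrist_force: [-3.3, 2.2, 6.0]
finger_gap: 0.0485
```

Run:
```python
from h import *
p,R=cur(); s=env.get_state(); print(p,s['wrist_force'],s['finger_gap'],s['ft_torque'])
```

```text
[ 0.4731566  -0.27099518  0.06473448] [-3.34128895  2.21040046  6.01137345] 0.048549894975327246 [0.24009141 0.29754133 0.05154401]
```

>>> carry_out:
  steps:
    - [0.2,0,0,0,0,0,0]
    - [0.3,0,0,0,0,0,0]
    - [0.5,0,0,0,0,0,0]
    - [0.65,0,0,0,0,0,0]
    - [0.65,0,0,0,0,0,0]
    - [0.65,0,0,-0.02,0,0,0]
    - [0.65,0,0,-0.035,0,0,0]
    - [0.65,0,0,-0.045,0,0,0]
    - [0.65,0,0,-0.045,0,0,0]
    - [0.65,0,0,-0.045,0,0,0]
    - [0.65,0,0,0,0,0,0]

```text
clock: 16.58
tcp_pos: [0.3724, -0.2292, 0.2235]
orientation: [0.254, 0.794, 0.526, 0.166]
wrist_force: [-0.5, -0.9, -0.2]
finger_gap: 0.0703
```

Run:
```python
from h import *
p,R=cur(); print(p,env.get_state()['joint_pos'])
c=env.read_camera('side');t=env.read_camera('top')
A=cv2.resize(c['color'][190:300,150:260],(400,400));B=cv2.resize(t['color'][150:280,270:400],(400,400),interpolation=cv2.INTER_CUBIC)
cv2.imwrite('pics/j2.png',np.hstack([A,B])[:,:,::-1])
Q=tooly(.61)
p1,R1=rows(lerp(FUN-.2*Q[:,2],Q,12))
```

```text
[ 0.37244115 -0.22923555  0.22349558] [-0.92976234 -0.38881112 -0.87043811  0.53838914  0.29373211 -0.44554788]
[0.03, -0.001, -0.002, 0.0, 0.022, -0.031] 
[0.029, -0.001, -0.001, 0.0, 0.022, -0.032] 
[0.03, 0.001, -0.0, 0.001, 0.022, -0.031] 
[0.03, 0.001, -0.0, -0.0, 0.022, -0.032] 
[0.029, 0.003, 0.001, -0.0, 0.022, -0.031] 
[0.03, 0.003, 0.001, 0.0, 0.022, -0.032] 
[0.029, 0.004, 0.002, 0.0, 0.023, -0.031] 
[0.029, 0.005, 0.003, 0.001, 0.022, -0.031] 
[0.029, 0.006, 0.004, -0.0, 0.022, -0.032] 
[0.029, 0.007, 0.004, -0.0, 0.022, -0.031] 
[0.028, 0.008, 0.005, 0.0, 0.022, -0.032] 
[0.028, 0.009, 0.005, 0.0, 0.022, -0.031]
```

View pics/j2.png

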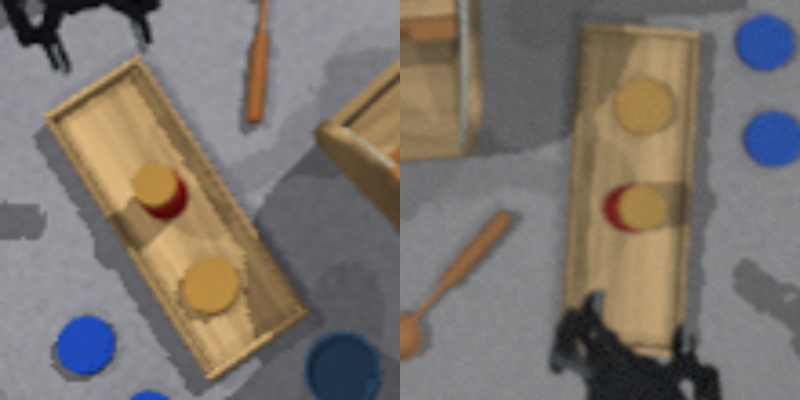

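The jar stands upright in the tray in both views (side (155,185), top (640,207)). Next the funnel.

>>> carry_out:
  steps:
    - [0.2,0.03,-0.001,-0.002,0,0.022,-0.031]
    - [0.2,0.029,-0.001,-0.001,0,0.022,-0.032]
    - [0.2,0.03,0.001,0,0,0.022,-0.031]
    - [0.2,0.03,0.001,0,0,0.022,-0.032]
    - [0.2,0.029,0.003,0.001,0,0.022,-0.031]
    - [0.2,0.03,0.003,0.001,0,0.022,-0.032]
    - [0.2,0.029,0.004,0.002,0,0.023,-0.031]
    - [0.2,0.029,0.005,0.003,0,0.022,-0.031]
    - [0.2,0.029,0.006,0.004,0,0.022,-0.032]
    - [0.2,0.029,0.007,0.004,0,0.022,-0.031]
    - [0.2,0.028,0.008,0.005,0,0.022,-0.032]
    - [0.2,0.028,0.009,0.005,0,0.022,-0.031]
    - [0.2,0,0,0,0,0,0]

```text
clock: 18.3
tcp_pos: [0.4876, 0.1109, 0.2256]
orientation: [0.204, 0.653, 0.696, 0.219]
wrist_force: [0.0, 0.2, -0.7]
finger_gap: 0.0511
```

Run:
```python
from h import *
Q=tooly(.61); p,R=cur(); s=env.get_state(); print(p,R.T@(FUN-p),Ro.from_matrix(R.T@Q).as_rotvec(),s['finger_gap'])
```

```text
[0.48760654 0.11085753 0.22556762] [-0.00286598  0.00193497  0.19816226] [-0.00216928 -0.00312363  0.00209623] 0.051059522605073224
```

>>> carry_out:
  steps:
    - [0.2,-0.003,0.001,0.03,0,0,0]
    - [0.2,0,0,0.035,0,0,0]
    - [0.2,0,0,0.035,0,0,0]
    - [0.2,0,0,0.035,0,0,0]
    - [0.2,0,0,0.03,0,0,0]
    - [0.2,0,0,0.02,0,0,0]
    - [0.2,0,0,0.013,0,0,0]
    - [0.2,0,0,0,0,0,0]

```text
clock: 19.3
tcp_pos: [0.6014, 0.1129, 0.0646]
orientation: [0.205, 0.654, 0.694, 0.218]
wrist_force: [0.9, 0.0, -0.9]
finger_gap: 0.0514
```

Run:
```python
from h import *
p,R=cur(); s=env.get_state(); print(p,R.T@(FUN-p),s['wrist_force'])
c=env.read_camera('top');save(c,'tf.png',(170,150,270,220),6)
```

```text
[0.60135288 0.11291882 0.06455474] [0.00251936 0.00058328 0.00108621] [ 0.85101524  0.01881199 -0.8655342 ]
```

View pics/tf.png

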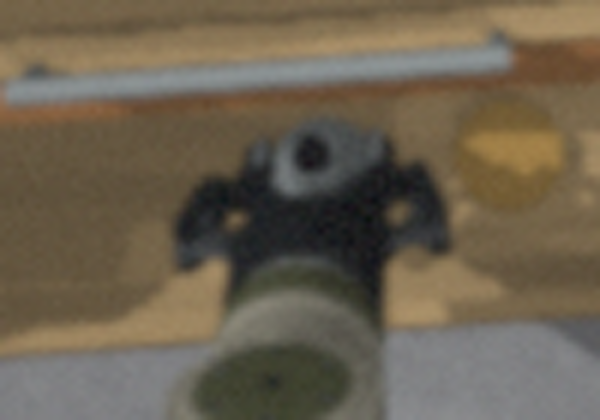

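The spout hole (312,152) lies between the fingertips at (260,155) and (380,148), about 2 mm off centre. Gripping.

>>> carry_out:
  steps:
    - [0.1,0.002,0,0,0,0,0]
    - [-1,0,0,0,0,0,0]
    - [-1,0,0,0,0,0,0]
    - [-1,0,0,0,0,0,0]
    - [-1,0,0,0,0,0,0]
  grip_force: 25

```text
clock: 19.98
tcp_pos: [0.6023, 0.1156, 0.0672]
orientation: [0.206, 0.654, 0.694, 0.22]
wrist_force: [-4.3, 0.3, 6.4]
finger_gap: 0.0274
```

Run:
```python
from h import *
p,R=cur(); s=env.get_state(); print('grip',p,s['wrist_force'],s['finger_gap'])
p1=p-.25*R[:,2]; print(p1)
Q=tooly(.61,-.4); rows(lerp(np.array([.402,-.267,.19]),Q,11,p1,R),p1,R)
```

```text
grip [0.60227328 0.11555668 0.06723449] [-4.2935077   0.26282114  6.43671333] 0.02740149347478956
[0.4587431  0.10654009 0.27172847]
[-0.034, -0.01, 0.002, 0.0, -0.024, 0.034] 
[-0.033, -0.009, 0.003, 0.0, -0.024, 0.034] 
[-0.035, -0.008, 0.003, 0.001, -0.024, 0.035] 
[-0.034, -0.007, 0.004, -0.0, -0.025, 0.034] 
[-0.034, -0.005, 0.006, 0.0, -0.024, 0.034] 
[-0.034, -0.004, 0.006, 0.0, -0.024, 0.034] 
[-0.035, -0.004, 0.007, 0.001, -0.024, 0.034] 
[-0.034, -0.002, 0.007, -0.0, -0.024, 0.035] 
[-0.034, -0.0, 0.009, 0.0, -0.024, 0.034] 
[-0.034, 0.0, 0.009, 0.0, -0.024, 0.034] 
[-0.034, 0.002, 0.01, 0.0, -0.025, 0.034]
```

>>> carry_out:
  steps:
    - [-1,0,0.005,-0.008,0,0,0]
    - [-1,0,0,-0.03,0,0,0]
    - [-1,0,0,-0.04,0,0,0]
    - [-1,0,0,-0.045,0,0,0]
    - [-1,0,0,-0.045,0,0,0]
    - [-1,0,0,-0.045,0,0,0]
    - [-1,0,-0.005,-0.037,0,0,0]
    - [-1,-0.034,-0.01,0.002,0,-0.024,0.034]
    - [-1,-0.034,-0.009,0.003,0,-0.024,0.034]
    - [-1,-0.034,-0.008,0.003,0,-0.024,0.035]
    - [-1,-0.034,-0.007,0.004,0,-0.025,0.034]
    - [-1,-0.034,-0.005,0.006,0,-0.024,0.034]
    - [-1,-0.034,-0.004,0.006,0,-0.024,0.034]
    - [-1,-0.035,-0.004,0.007,0,-0.024,0.034]
    - [-1,-0.034,-0.002,0.007,0,-0.024,0.035]
    - [-1,-0.034,0,0.009,0,-0.024,0.034]
    - [-1,-0.034,0,0.009,0,-0.024,0.034]
    - [-1,-0.034,0.002,0.01,0,-0.025,0.034]
    - [-1,0,0,0,0,0,0]

```text
clock: 22.35
tcp_pos: [0.4014, -0.2691, 0.1896]
orientation: [0.251, 0.796, 0.526, 0.165]
wrist_force: [0.1, 0.9, -1.0]
finger_gap: 0.0273
```

Run:
```python
from h import *
p,R=cur(); s=env.get_state(); print(p,s['wrist_force'],s['finger_gap'],s['joint_pos'],R.T@(np.array([.402,-.267,.069])-p), Ro.from_matrix(R.T@tooly(.61,-.4)).as_rotvec())
c=env.read_camera('side');t=env.read_camera('top')
A=cv2.resize(c['color'][180:290,140:250],(400,400),interpolation=cv2.INTER_CUBIC);B=cv2.resize(t['color'][150:280,270:400],(400,400),interpolation=cv2.INTER_CUBIC)
cv2.imwrite('pics/f2.png',np.hstack([A,B])[:,:,::-1])
```

```text
[ 0.4014272  -0.26913815  0.18961938] [ 0.07286321  0.9424937  -1.01990559] 0.02728735556271362 [-0.92992155 -0.23236866 -0.8656562   0.39324252  0.29165781 -0.44502633] [ 0.00229591 -0.06940009  0.09865237] [ 0.00046909  0.00256846 -0.00216148]
```

View pics/f2.png

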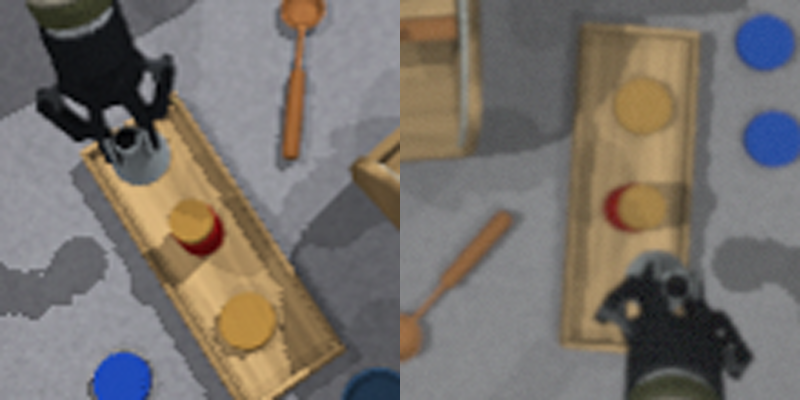

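The funnel is held upright, mouth down, over the near part of the tray (side (130,140)), clear of the jar. Lowering.

>>> carry_out:
  steps:
    - [-1,0.001,-0.018,0.025,0,0,0]
    - [-1,0.001,-0.018,0.025,0,0,0]
    - [-1,0,-0.014,0.02,0,0,0]
    - [-1,0,-0.011,0.016,0,0,0]
    - [-1,0,-0.007,0.01,0,0,0]
    - [-1,0,0,0,0,0,0]
    - [-1,0,0,0,0,0,0]

```text
clock: 23.32
tcp_pos: [0.4089, -0.2723, 0.0804]
orientation: [0.244, 0.796, 0.529, 0.164]
wrist_force: [0.8, -0.4, -1.4]
finger_gap: 0.0272
```

Run:
```python
from h import *
p,R=cur(); s=env.get_state(); print(p,s['wrist_force'],s['finger_gap'],s['joint_pos'])
```

```text
[ 0.40894713 -0.27230921  0.08036552] [ 0.78682242 -0.38518653 -1.35021238] 0.027180767962340528 [-0.91807095 -0.0146066  -1.02649495  0.02703052  0.28659744 -0.44178718]
```

Joint 3 has reached its range limit with this lean direction. I'll rise and swing the lean about the vertical, so the wrist sits farther from the base, then lower again.

Run:
```python
from h import *
p,R=cur(); p1=p+np.array([0,0,.05]); 
rows([(p+np.array([0,0,.05]),R)]); rows(lerp(np.array([.403,-.268,.15]),tooly(.61,.3),8,p1,R),p1,R)
```

```text
[0.0, 0.028, -0.041, 0.0, 0.0, 0.0] 
[0.0, 0.001, -0.003, -0.001, 0.049, -0.072] 
[0.001, 0.0, -0.002, -0.002, 0.049, -0.072] 
[-0.0, 0.001, -0.003, -0.001, 0.049, -0.072] 
[0.0, 0.001, -0.002, -0.001, 0.049, -0.072] 
[0.001, 0.0, -0.002, -0.002, 0.049, -0.072] 
[0.0, 0.001, -0.003, -0.001, 0.05, -0.072] 
[0.001, 0.001, -0.002, -0.002, 0.049, -0.071] 
[0.001, 0.001, -0.003, -0.001, 0.049, -0.072]
```

>>> carry_out:
  steps:
    - [-1,0,0.014,-0.02,0,0,0]
    - [-1,0,0.014,-0.021,0,0,0]
    - [-1,0,0.001,-0.003,-0.001,0.049,-0.072]
    - [-1,0.001,0,-0.002,-0.002,0.049,-0.072]
    - [-1,0,0.001,-0.003,-0.001,0.049,-0.072]
    - [-1,0,0.001,-0.002,-0.001,0.049,-0.072]
    - [-1,0.001,0,-0.002,-0.002,0.049,-0.072]
    - [-1,0,0.001,-0.003,-0.001,0.05,-0.072]
    - [-1,0.001,0.001,-0.002,-0.002,0.049,-0.071]
    - [-1,0.001,0.001,-0.003,-0.001,0.049,-0.072]
    - [-1,0,0,0,0,0,0]

```text
clock: 24.7
tcp_pos: [0.4029, -0.2694, 0.1502]
orientation: [0.179, 0.567, 0.767, 0.241]
wrist_force: [-0.0, -0.0, -0.9]
finger_gap: 0.0271
```

Run:
```python
from h import *
p,R=cur(); s=env.get_state(); print(p,s['wrist_force'],s['finger_gap'],s['joint_pos'])
rows([(np.array([.403,-.267,.075]),tooly(.61,.3))]); print(R.T@[0,0,-.001])
```

```text
[ 0.40292096 -0.26942857  0.1502419 ] [-0.00473147 -0.0420801  -0.92628528] 0.027095932496951528 [-1.1045194   0.06757907 -0.65835399  0.72747082  0.60002434 -1.3660746 ]
[0.002, -0.042, 0.062, 0.0, 0.002, -0.002] FAST
[ 6.74352779e-07 -5.72876352e-04  8.19641526e-04]
```

>>> carry_out:
  steps:
    - [-1,0.001,-0.012,0.017,0,0,0]
    - [-1,0.001,-0.012,0.017,0,0,0]
    - [-1,0,-0.01,0.015,0,0,0]
    - [-1,0,-0.008,0.012,0,0,0]
    - [-1,0,0,0,0,0,0]
    - [-1,0,0,0,0,0,0]

```text
clock: 25.45
tcp_pos: [0.4027, -0.2662, 0.0761]
orientation: [0.179, 0.567, 0.767, 0.242]
wrist_force: [0.6, 0.8, -0.2]
finger_gap: 0.0273
```

Run:
```python
from h import *
p,R=cur(); s=env.get_state(); print(p,s['wrist_force'],s['finger_gap'],s['joint_pos'],Ro.from_matrix(R.T@tooly(.61,.3)).as_rotvec())
```

```text
[ 0.4026896  -0.26619063  0.07609762] [ 0.5639961   0.82753291 -0.1804474 ] 0.02733217251078047 [-1.10156487  0.17279602 -0.76723005  0.51248314  0.60006989 -1.3637114 ] [ 0.00020727  0.00089346 -0.00093849]
```

Joints are comfortable here. Creeping down the last 13 mm.

>>> carry_out:
  steps:
    - [-1,0,-0.002,0.003,0,0,0]
    - [-1,0,-0.002,0.003,0,0,0]
    - [-1,0,-0.001,0.0015,0,0,0]
    - [-1,0,0,0,0,0,0]

```text
clock: 25.95
tcp_pos: [0.4026, -0.2659, 0.0662]
orientation: [0.178, 0.567, 0.767, 0.242]
wrist_force: [-1.2, -0.2, -1.4]
finger_gap: 0.0273
```

>>> carry_out:
  steps:
    - [-1,0,-0.0006,0.0008,0,0,0]
    - [-1,0,-0.0006,0.0008,0,0,0]
    - [-1,0,0,0,0,0,0]

```text
clock: 26.32
tcp_pos: [0.4026, -0.2661, 0.0644]
orientation: [0.178, 0.566, 0.767, 0.242]
wrist_force: [0.1, 0.3, -0.7]
finger_gap: 0.0273
```

>>> carry_out:
  steps:
    - [-1,0,-0.0006,0.0008,0,0,0]
    - [-1,0,0,0,0,0,0]

```text
clock: 26.58
tcp_pos: [0.4026, -0.2661, 0.0634]
orientation: [0.178, 0.567, 0.767, 0.242]
wrist_force: [0.7, -0.6, 0.1]
finger_gap: 0.0274
```

>>> carry_out:
  steps:
    - [-1,0,-0.0006,0.0008,0,0,0]
    - [-1,0,0,0,0,0,0]

```text
clock: 26.82
tcp_pos: [0.4028, -0.2662, 0.0632]
orientation: [0.179, 0.566, 0.767, 0.242]
wrist_force: [-4.7, 0.6, 7.5]
finger_gap: 0.0271
```

>>> carry_out:
  steps:
    - [-1,0,0.0003,-0.0005,0,0,0]
    - [-0.25,0,0,0,0,0,0]
    - [-0.1,0,0,0,0,0,0]
    - [0.05,0,0,0,0,0,0]
    - [0.1,0,0,0,0,0,0]
    - [0.1,0,0,0,0,0,0]
    - [0.1,0,0,-0.015,0,0,0]
    - [0.1,0,0,-0.03,0,0,0]
    - [0.1,0,0,-0.035,0,0,0]
    - [0.1,0,0.01,-0.035,0,0,0]
    - [0.1,0,0.02,-0.03,0,0,0]
    - [0.1,0,0.025,-0.035,0,0,0]
    - [0.1,-0.04,0.02,-0.03,0,0,0]
    - [0.1,-0.05,0,0,0,0,0]
    - [0.1,-0.05,0,0,0,0,0]
    - [0.1,0,0,0,0,0,0]

```text
clock: 28.82
tcp_pos: [0.3881, -0.4203, 0.2767]
orientation: [0.178, 0.567, 0.767, 0.242]
wrist_force: [-0.4, 0.8, -0.4]
finger_gap: 0.0466
```

Run:
```python
from h import *
p,R=cur(); s=env.get_state();print(p,s['joint_pos'],s['wrist_force'],s['clock'])
c=env.read_camera('side');t=env.read_camera('top')
A=cv2.resize(c['color'][130:310,140:390],(400,288),interpolation=cv2.INTER_CUBIC);B=cv2.resize(t['color'][110:280,110:400],(400,234),interpolation=cv2.INTER_CUBIC)
A=cv2.resize(c['color'][100:320,120:400],(800,629))[:600]
o=np.zeros((560,800,3),np.uint8);o[:314,:400]=cv2.resize(c['color'][100:320,120:400],(400,314));o[:234,400:]=B
o[320:560,:240]=cv2.resize(c['color'][190:290,150:250],(240,240));o[240:560,480:800]=cv2.resize(t['color'][150:280,270:400],(320,320))
cv2.imwrite('pics/end.png',o[:,:,::-1])
```

```text
[ 0.38811559 -0.42026832  0.27672268] [-1.26005646  0.21959593 -0.13863189  1.20484319  0.6097176  -1.55584541] [-0.39068263  0.81292119 -0.38195495] 28.825
```

View pics/end.png

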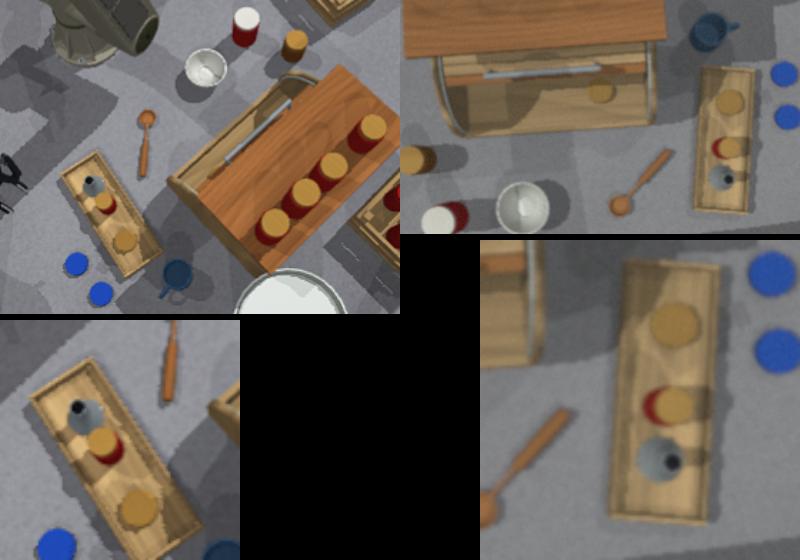

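The shutter is open, and jar, funnel (mouth down) and lid all stand in the tray. The spare lid is still in the cabinet, the bystanders are in their places, and the arm is clear. Handing in.

```bash
python3 -c "
from workcell import env
print(env.hand_in())"
```

```text
the job is handed in; nothing more can be done
None
```

I raised the shutter by its lift bar to about 1.01 rad and let go, and it stayed open. Then I moved the red jar and the steel funnel from the cabinet to the tray, and handed the job in at about 29 s of the 72 s allowed.

**Last checks:** in the final top and side pictures the jar stands upright and the funnel mouth down on the tray's floor, next to the lid that was already there. The spare lid is still in the cabinet, the shutter is still open, and the bystanders look unmoved. The arm is clear of everything, with about 1 N at the wrist.

**What did not go to plan:**
- **Cabinet position:** my first estimate was about 5 mm off. The side force at the bar (about 13 N) showed this, and I corrected it before lifting.
- **Jar:** it met the tray floor about 3 mm higher than I had worked out, and the wrist force reached about 26 N. I eased that to about 7 N before letting go.
- **Funnel:** on the first try at lowering it, joint 3 stopped just short of its range limit (-1.026 of -1.03). I raised the funnel, turned the hand about the vertical and set it down with about 9 N of contact.

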